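Index a rotary table to the reference sphere and lock it

ROBOT

A 7-joint arm with a two-finger parallel gripper is mounted at the origin on the work surface. World frame = base frame: x ahead of the robot, y to its left, z up, the work surface at z = 0. Lengths are in mm, angles in rad, forces in N, time in s.
With the tool pointing down it reaches from about 400 to 900 mm from the base axis. Payload 5.6 kg.
Tool frame: the origin (TCP) lies midway between the tips of the shut fingers; the grasp point (between the pads) lies 19 mm behind it; x points along the fingers, y is the direction in which the jaws open and shut, and the axes are right-handed (so a half turn about x gives the same grasp; the last joint's range is limited). The gripper opens to 92 mm and grips with 3 to 60 N. Pads are 20 mm wide; open, the fingers measure 128 mm over their backs; the gripper's body (75 mm by 189 mm) begins 69 mm behind the grasp point.
Start: joints at [-1.206, 0.468, -0.012, 1.603, 0.006, 1.071, -0.056], TCP at [257.824, 596.687, 214.592] pointing down, gripper open.
Joint ranges: [-2.53, 2.53], [-0.31, 2.02], [-1.57, 1.55], [0.28, 2.44], [-1.29, 4.43], [0.15, 1.84], [-2.92, 2.92]. Speed limits (rad/s): [2.57, 2.57, 3.14, 3.14, 3.14, 3.14, 3.14].

INTERFACE

Orientations are given as a rotation vector (axis times angle).
In Python, from cell import robot, grip, kin, viewer gives the robot as it stands. Calls block until the motion is done:
- robot.movep(position, orientation): joint-space move of the TCP to a pose.
- robot.servo_line(position, feed=150, rotation=None): straight line of the TCP; rotation=None keeps the orientation; feed is the mean speed in mm/s.
- robot.goto_joints(angles): joint-space move.
- grip(opening, newtons=None): opening from 0.0 (shut) to 1.0 (fully open); newtons is the grip in N (None keeps the last); returns when the fingers have stopped.
- robot.hold(seconds).
- kin.ik(position, orientation): joint angles nearest the present ones, or None.
- robot.observe(): the state.
- viewer.read_camera(name): name is "scene" or "top"; returns the picture (384x512x3 uint8, red, green, blue); there is no depth.
- viewer.camera_info(name): a dict with "camera_matrix" (3x3 intrinsics, pixels), "R" (3x3) and "t" (3): a world point X has camera coordinates R X + t. Camera axes: x right, y down, z forward; pixel columns grow to the right and rows downward; lengths in mm; the calibration is good to about 2 mm. A picture is of the moment at which its call begins. camera_info takes no time and is no camera call.
A pose or a line that the arm cannot do raises robot.IKError and nothing moves.
- robot.job_done(): hands the job in, once; it reports no verdict.
Trained networks look in the newest picture that a camera, given by its name, has taken for a name from the list of things; names that differ only in an ending like _2 or _b are one class to them, and where a whole thing is asked for, a point or a joint stands for the part that bears it (a point fixed in the world has none). Each returns a list of dicts, best first, with "confidence" (0 to 1); they miss things now and then, are a little off and sometimes report something else, mostly with a low value. They report only what shows in the picture. A call takes as long as a camera call.
- viewer.silhouettes(name, camera): "mask" (384x512 bool, what is visible of it).
- viewer.pinpoint(name, camera): "at" ([x, y, z] in mm, in the coordinates of the camera as it stood for that picture, good to about 4 mm: a listed point, or the origin of a listed thing).
The state is a dict: "t": time; "joints": joint angles; "joint_velocities": joint speeds; "joint_torque": joint torques, N m; "tcp_pos": TCP position; "tcp_rot": TCP orientation; "contact_force": force on the tool from outside, world axes, zero at the start; "wrist_torque": the same for the moment, N m; "grip_width": opening from 0.0 (shut) to 1.0 (fully open).
Only numpy, scipy, OpenCV 4.12 (cv2) and the standard library are available. Lean on these libraries where they do the work, as an engineer would, in place of code of your own. Each camera call takes 0.05 s, during which the arm holds its last target. There are 200 camera calls.

TASK

On the granite plate, push gently with a fingertip on an arm of the small rotary table to turn it until its long pointer arm points straight at the little reference ball on its stem, and let it come to rest. Then press the black lock plunger on the table's base fully down with a fingertip and move clear, the pointer still on the ball. Pinch and lift nothing: the flanged part stays standing in the middle of the table as it turns, and the gauges around it stay where they are.

Things in the scene. Friction and masses are not known exactly. Their poses are not given: they have to be found in the camera images.
- base: Fixed grey round base of the rotary table, 144 mm across, 30 mm high; origin at the centre of its underside on the work surface. An ear 36 mm wide and 26 mm high runs out along the base's own -x to 142 mm from the centre (roughly towards the robot) and carries the lock plunger.
- rotor: Turning steel part. Origin on the vertical axis at work-surface height; z up; x along the long pointer arm, turning with it. Disc 128 mm across, heights 30-50 mm. Three 12 mm round stub arms at 90, 180 and 270 degrees from the pointer, height 42 mm, end in 20 mm balls centred 82 mm from the axis. Turns both ways (stops 2.9 rad either side of the base's +x), friction 0.15 N m; stays where left.
- pointer_tip (a point): Pointed end of the pointer arm, 126 mm from the turning axis, height 46 mm; its x axis points outward along the arm, turning with it. The arm is a straight bar 16 mm wide with upright sides, heights 34 to 58 mm, from the disc to this point. Beyond the base (72 mm from the axis) the space under it is free down to the work surface.
- ref_ball (a point): Centre of the reference ball: steel, 24 mm across, 66 mm above the surface, on a 10 mm stem with a 40 mm wide, 22 mm high foot fixed to the granite. It stands about 170 to 200 mm from the turning axis, at the base's left or right side (the ring gauge stands at the other side).
- plunger_top (a point): Centre of the top face of the lock plunger: a black button 26 mm across on the base's ear, 120 mm from the turning axis; top 58 mm above the surface when up, 48 mm when fully down. It moves straight down.
- plunger (a joint): How far the plunger is pressed, m: 0 up, 0.010 fully down. It resists with about 4 N of friction, has no spring, and stays where it is left.
- flange_center (a point): Middle of the loose flanged aluminium part standing on the disc's centre, 34 mm high (flange 64 mm across and 10 mm thick, hub 38 mm across); half-way up, 67 mm above the work surface. It rides round with the disc.
- ring_gauge: Bystander: loose flat steel ring, 60 mm across, 36 mm bore, 22 mm high; origin at the centre of its underside.
- gauge_block: Bystander: loose steel block 18 x 35 mm, 30 mm high; origin at the centre of its underside.
- plug_gauge: Bystander: loose upright steel plug gauge, 28 mm across below, 18 mm across above, 50 mm high; origin at the centre of its underside.

How it is judged:
By the outcome, as a careful person would: the job done as asked, in the order asked, and still so for the second after the job is handed in, with the robot touching nothing.
It also fails if it takes over 58 s, if anything falls off the work surface, if the arm or the gripper's body presses on something with over 40 N, if the wrist force passes 120 N, or if a joint passes its speed limit or range.

## Working session

There is one attempt and no reset: what is moved stays moved. The work goes in short steps, each a Python script; the robot and the scene stay as the last script left them, time stands still between calls to the robot, and variables do not carry over. Pictures are saved under pics/ and viewed, about 8 in all and at most 12, crops included, and the job is handed in when it is done.

```bash
ls; mkdir -p pics
cat > h.py <<'E'
from cell import robot, grip, kin, viewer
import numpy as np, cv2
def w(p,cam):
    c=viewer.camera_info(cam); return np.array(c["R"]).T@(np.array(p)-np.array(c["t"]))
def find(n,cam):
    return [(np.round(w(d["at"],cam),1).tolist(),round(d["confidence"],2)) for d in viewer.pinpoint(n,cam)[:2]]
def px(X,cam):
    c=viewer.camera_info(cam); v=np.array(c["camera_matrix"])@(np.array(c["R"])@np.array(X)+np.array(c["t"])); return v[:2]/v[2]
def snap(cam,f): 
    im=viewer.read_camera(cam); cv2.imwrite(f,im[:,:,::-1]); return im
E
python3 - <<'E'
from h import *
a=snap("scene","pics/a.png"); b=snap("top","pics/b.png")
for n in "base rotor pointer_tip ref_ball plunger_top flange_center ring_gauge gauge_block plug_gauge".split():
    for c in("scene","top"): print(n,c,find(n,c))
for c in("scene","top"):
    i=viewer.camera_info(c); print(c,-np.array(i["R"]).T@np.array(i["t"]))
o=robot.observe();print(o["t"],o["tcp_rot"],o["contact_force"])
cv2.imwrite("pics/ab.png",np.hstack([a,b])[:,:,::-1][:, :] if 0 else cv2.resize(np.vstack([a,b])[:,:,::-1],None,fx=.78,fy=.78))
E
```

```text
pics
base scene [([583.4, -40.2, -3.5], 0.65)]
base top [([584.7, -33.7, -3.5], 0.84)]
rotor scene [([585.6, -32.1, -1.7], 0.59)]
rotor top [([580.4, -32.1, -1.4], 0.59)]
pointer_tip scene [([706.0, 8.8, 45.3], 0.9)]
pointer_tip top [([709.2, 6.5, 48.3], 0.62), ([635.7, 139.5, 1.1], 0.46)]
ref_ball scene [([580.1, -212.6, 61.6], 0.69)]
ref_ball top [([583.0, -213.9, 62.3], 0.88), ([741.7, 76.9, -3.4], 0.45)]
plunger_top scene [([579.6, -214.8, 62.7], 0.7), ([463.9, -22.6, 57.8], 0.45)]
plunger_top top [([635.9, 140.5, 2.7], 0.61), ([468.4, -20.0, 52.4], 0.57)]
flange_center scene [([583.1, -31.4, 62.8], 0.8), ([464.0, -24.3, 57.5], 0.49)]
flange_center top [([588.2, -35.2, 67.2], 0.9)]
ring_gauge scene [([637.2, 143.4, 0.6], 0.91)]
ring_gauge top [([635.4, 143.4, 0.3], 0.57)]
gauge_block scene [([738.7, 73.0, 0.2], 0.53), ([585.6, -31.2, 0.0], 0.48)]
gauge_block top [([745.6, 74.7, -1.3], 0.75)]
plug_gauge scene [([452.1, -158.2, -1.6], 0.68)]
plug_gauge top [([453.4, -161.6, -5.4], 0.59)]
scene [ 871.25354123 -229.61003465  608.03797934]
top [527.44158964  32.90866421 912.52369074]
1.0 [ 0.31997216  1.54697136 -0.3198656 ] [-0.11638501 -0.22993301 -0.11406198]
```

View pics/ab.png

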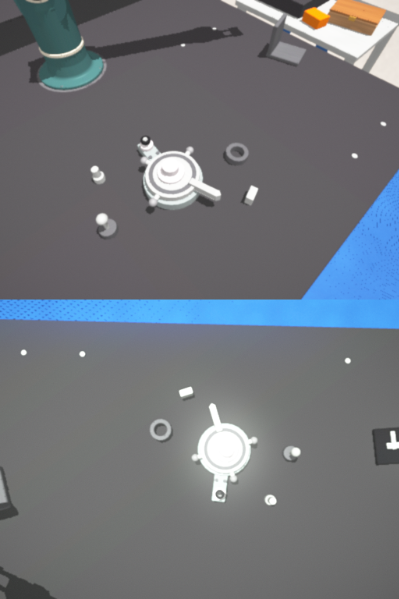

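```bash
cat >> h.py <<'E'
from scipy.spatial.transform import Rotation as Ro
C=np.array([584.,-33.5])
def down(phi,s=1):
    y=s*np.array([np.cos(phi),np.sin(phi),0]); x=np.array([0,0,-1.]); return Ro.from_matrix(np.c_[x,y,np.cross(x,y)]).as_rotvec()
def pose(th,gap,z,s,r=105):
    th=np.radians(th);c,n=np.cos(th),np.sin(th); o=18+gap
    return np.array([C[0]+c*r-n*o,C[1]+n*r+c*o,z]),down(th,s)
E
python3 - <<'E'
from h import *
for s in(1,-1):
    for th in (18,-20,-60,-90):
        q=kin.ik(*pose(th,0,36,s)); print(s,th,None if q is None else np.round(q,2))
print(Ro.from_rotvec(robot.observe()["tcp_rot"]).as_matrix().round(2))
a=viewer.read_camera("scene");b=viewer.read_camera("top")
def crop(im,cam,f):
    u,v=px([590,-100,30],cam).astype(int); k=im[max(0,v-75):v+75,max(0,u-95):u+95]; cv2.imwrite(f,cv2.resize(k,None,fx=4,fy=4,interpolation=cv2.INTER_CUBIC)[:,:,::-1]); print(cam,u,v)
crop(b,"top","pics/c.png")
E
```

```text
1 18 [-0.38  0.75  0.45  1.66 -0.42  0.82  0.56]
1 -20 [-0.38  0.81  0.62  1.63 -0.57  0.88  0.11]
1 -60 [-0.38  0.82  0.75  1.72 -0.69  0.89 -0.38]
1 -90 [-0.34  0.75  0.72  1.83 -0.66  0.82 -0.86]
-1 18 [-0.82  1.22  1.33  1.69 -1.23  1.3  -2.05]
-1 -20 [ 0.1   0.74 -0.11  1.59  0.1   0.81  2.75]
-1 -60 [ 0.04  0.7   0.12  1.69 -0.11  0.77  2.31]
-1 -90 [-0.06  0.65  0.32  1.81 -0.29  0.72  1.98]
[[ 0.    0.4   0.92]
 [ 0.    0.92 -0.4 ]
 [-1.    0.    0.  ]]
top 319 191
```

View pics/c.png

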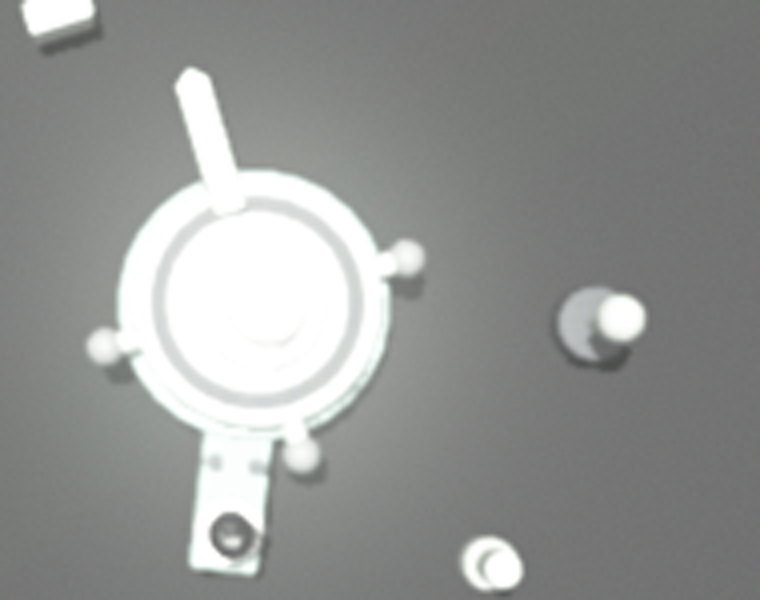

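The crop shows the pointer tip at (192,70), the stub balls at (407,258) and (103,345), the reference ball at (620,318) and the plunger at (231,533). I'll back-project these, then make the coarse push.

```bash
cat >> h.py <<'E'
def ray(p,z,cam):
    i=viewer.camera_info(cam);R=np.array(i["R"]);o=-R.T@np.array(i["t"]);d=R.T@np.linalg.inv(i["camera_matrix"])@[p[0],p[1],1];return o+d*(z-o[2])/d[2]
E
python3 - <<'E'
from h import *
g=lambda u,v,z:ray((224+(u+.5)/4-.5,116+(v+.5)/4-.5),z,"top")
L=g(103,345,42);R=g(407,258,42);B=g(302,455,42);T=g(192,70,46)
print("axis",(L+R)/2,"stub dist",np.linalg.norm(L-R),"B",B,"tip",T,"ball",g(620,318,66),"pl",g(231,533,58))
d=R-L;print("pointer ang",np.degrees(np.arctan2(d[1],d[0]))+90)
grip(0.0)
p,r=pose(18.5,22,150,1);robot.movep(p,r)
p,r=pose(18.5,22,36,1);robot.servo_line(p,feed=150)
o=robot.observe();print(o["t"],o["tcp_pos"],o["contact_force"])
p,r=pose(18.5,0,36,1);robot.servo_line(p,feed=40)
for th in np.linspace(18.5,-84,13)[1:]:
    p,r=pose(th,0,36,1);robot.servo_line(p,feed=70,rotation=r)
o=robot.observe();print(o["t"],o["tcp_pos"],o["contact_force"])
a=viewer.read_camera("scene");b=viewer.read_camera("top")
for n in("pointer_tip",):
    for c in("scene","top"): print(n,c,find(n,c))
k=b[116:266,224:414];cv2.imwrite("pics/d.png",cv2.resize(k,None,fx=4,fy=4,interpolation=cv2.INTER_CUBIC)[:,:,::-1])
E
```

```text
axis [587.51046543 -32.20596909  42.        ] stub dist 165.20763878996542 B [508.44131651 -58.36024706  42.        ] tip [708.00924892   4.07319338  46.        ] ball [ 582.8194098  -215.07121494   66.        ] pl [468.29632866 -21.55394208  58.        ]
pointer ang 17.65528564984399
5.8333 [671.65507056  37.63147904  36.87505249] [0.71491479 0.4469331  1.26788774]
11.0333 [ 613.25824077 -135.78314931   36.02442621] [ 0.18876741  0.2688657  -0.425529  ]
pointer_tip scene [([742.6, 74.2, -0.8], 0.72)]
pointer_tip top [([589.7, -31.4, 67.3], 0.47)]
```

View pics/d.png

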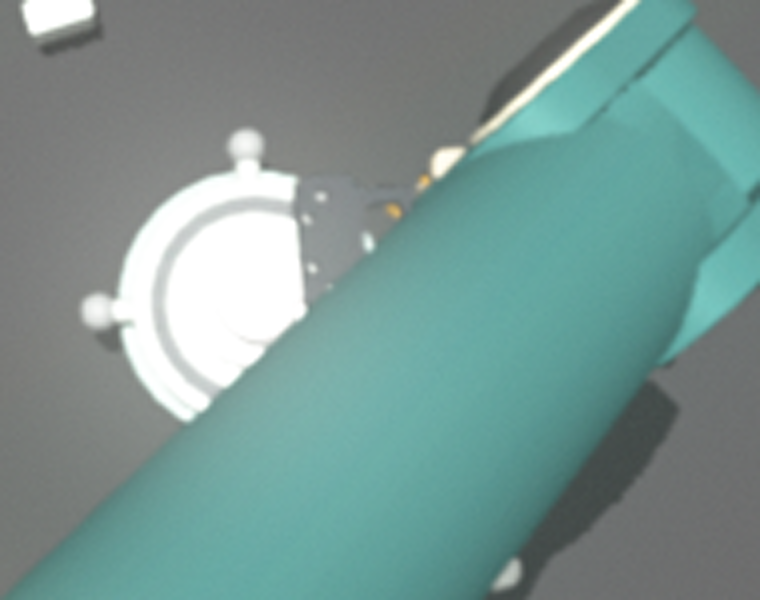

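The stub balls now show at (245,146), 90° from the pointer, and (98,311), 180° from it.

Run:
```python
from h import *
g=lambda u,v,z:ray((224+(u+.5)/4-.5,116+(v+.5)/4-.5),z,"top")
S=g(245,146,42);D=g(98,311,42);A=np.array([587.5,-32.2,42])
an=lambda d:np.degrees(np.arctan2(d[1],d[0]))
print(S,D,"p from 90:",an(S-A)-90,"from 180:",an(A-D),"from both:",an(S-D)+45)
print("target",an(np.array([582.8,-215.1,66])-A))
# scene view
b=viewer.read_camera("scene");u,v=px([587,-110,50],"scene").astype(int);u0,v0=u-80,v-65;print(u0,v0)
cv2.imwrite("pics/e.png",cv2.resize(b[v0:v0+130,u0:u0+160],None,fx=4,fy=4,interpolation=cv2.INTER_CUBIC)[:,:,::-1])
```

```text
[669.20764346 -24.94943276  42.        ] [580.13854405  49.65050257  42.        ] p from 90: -84.92897368808718 from 180: -84.86076935743101 from both: 5.052100304910226
target -91.47201155130776
107 182
```

View pics/e.png

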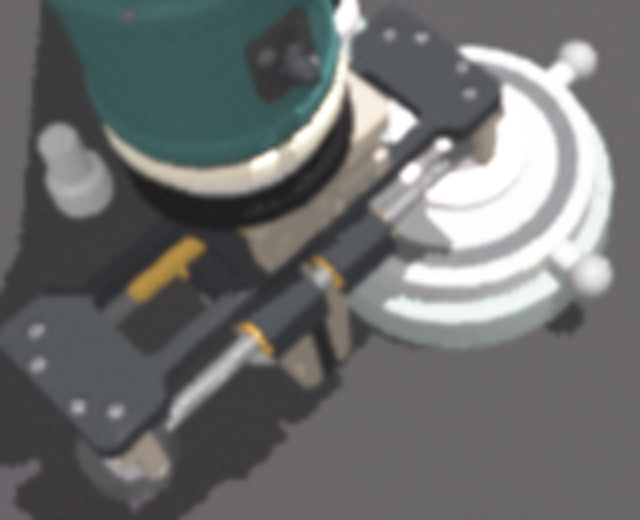

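Run:
```python
from h import *
for th in (-87,-89.5):
    p,r=pose(th,0,36,1);robot.servo_line(p,feed=25,rotation=r)
robot.hold(.2)
print(np.round(robot.observe()["contact_force"],2))
p,r=pose(-89.5,14,36,1);robot.servo_line(p,feed=80)
p[2]=190;robot.servo_line(p,feed=250)
robot.movep([430,230,200],down(0.6))
print(robot.observe()["t"])
b=snap("top","pics/top1.png");a=snap("scene","pics/sc1.png")
for c in("scene","top"):
    for n in("pointer_tip","ref_ball","flange_center","rotor"): print(n,c,find(n,c))
u,v=px([587,-110,50],"scene").astype(int);u0,v0=u-80,v-65
k=cv2.resize(b[146:236,254:404],None,fx=5,fy=5,interpolation=cv2.INTER_CUBIC)
cv2.imwrite("pics/f.png",k[:,:,::-1])
k=cv2.resize(a[v0:v0+120,u0:u0+160],None,fx=5,fy=5,interpolation=cv2.INTER_CUBIC)
cv2.imwrite("pics/g.png",k[:,:,::-1]);print(u0,v0)
```

```text
[ 0.05 -0.5   0.32]
14.8083
pointer_tip scene [([585.7, -156.6, 47.7], 0.86)]
ref_ball scene [([580.2, -209.5, 64.3], 0.59)]
flange_center scene [([585.1, -24.9, 64.4], 0.9)]
rotor scene [([588.1, -32.4, -3.8], 0.65), ([586.2, -36.2, -4.5], 0.18)]
pointer_tip top [([586.5, -158.9, 47.4], 0.56)]
ref_ball top [([585.0, -215.0, 61.4], 0.79)]
flange_center top [([592.2, -32.1, 67.2], 0.87)]
rotor top [([583.1, -32.7, -1.1], 0.64), ([584.2, -35.5, -1.7], 0.46)]
107 182
```

View pics/f.png

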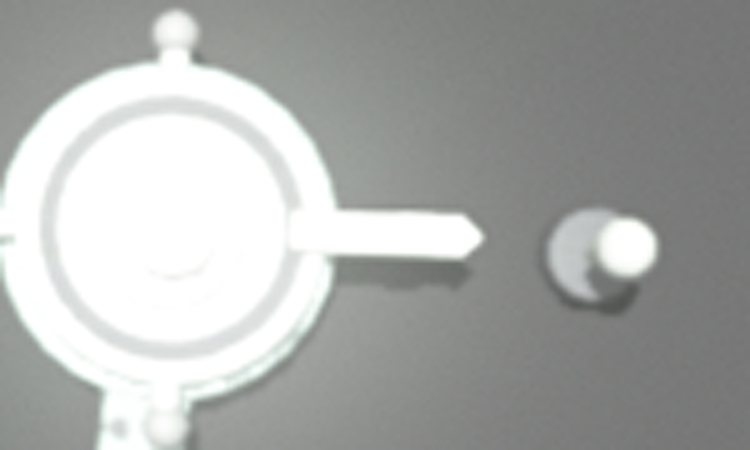

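View pics/g.png

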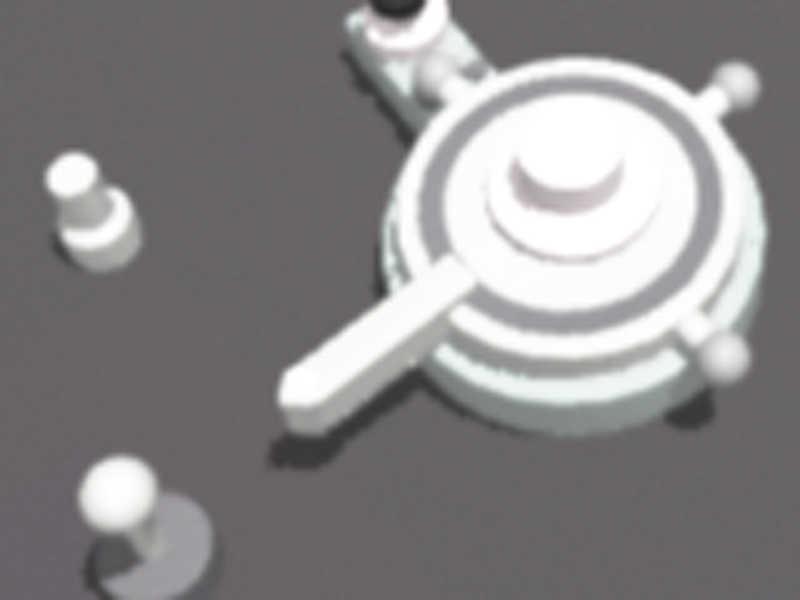

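Run:
```python
from h import *
an=lambda d:round(float(np.degrees(np.arctan2(d[1],d[0]))),2)
def mk(u0,v0,c): return lambda u,v,z:ray((u0+(u+.5)/5-.5,v0+(v+.5)/5-.5),z,c)
g=mk(254,146,"top");N=g(176,32,42);S=g(167,427,42);A=(N+S)/2;B=g(627,247,66);T=g(485,238,58)
print("top axis",A,"ang",an(N-S)-90,"tip",an(T-A),"ball",B,an(B-A),np.linalg.norm(N-S))
g=mk(107,182,"scene");N=g(724,357,42);S=g(437,77,42);W=g(735,86,42);A=(N+S)/2;B=g(118,494,66)
print("scene axis",A,"ang",an(N-S)-90,an(A-W),"ball",B,an(B-A),np.linalg.norm(N-S))
print("plunger scene")
```

```text
top axis [587.01901185 -33.25229265  42.        ] ang -89.95 tip -90.63 ball [ 583.0949789  -215.82581206   66.        ] -91.23 165.37025206622877
scene axis [584.85504742 -32.42736393  42.        ] ang -89.87 -89.97 ball [ 579.8235392  -215.54090271   66.        ] -91.57 164.32812613875532
plunger scene
```

Run:
```python
from h import *
p,r=pose(-89.5,14,190,1);robot.movep(p,r)
p[2]=36;robot.servo_line(p,feed=250)
p,r=pose(-89.5,2,36,1);robot.servo_line(p,feed=60)
p,r=pose(-90.8,0,36,1);robot.servo_line(p,feed=12,rotation=r)
robot.hold(.2);print(np.round(robot.observe()["contact_force"],2))
p,r=pose(-90.8,14,36,1);robot.servo_line(p,feed=60)
p[2]=170;robot.servo_line(p,feed=250)
robot.movep([465,-22.5,150],down(np.radians(-95)))
o=robot.observe();print(o["t"],o["tcp_pos"],np.round(o["contact_force"],2))
b=viewer.read_camera("top");a=viewer.read_camera("scene")
for c in("scene","top"): print(find("pointer_tip",c),find("plunger_top",c))
k=np.hstack([cv2.resize(x,None,fx=4,fy=4,interpolation=cv2.INTER_CUBIC) for x in (b[146:246,306:406],a[182:282,107:207])])
cv2.imwrite("pics/h.png",k[:,:,::-1])
```

```text
[1.04 0.35 0.89]
20.5167 [465.9767091  -22.74288707 150.02285549] [ 1.59 -0.51  0.78]
[([583.4, -158.2, 44.9], 0.64)] [([466.5, -19.8, 53.9], 0.46)]
[([583.9, -161.4, 44.8], 0.77), ([634.6, 139.9, 3.0], 0.53)] []
```

View pics/h.png

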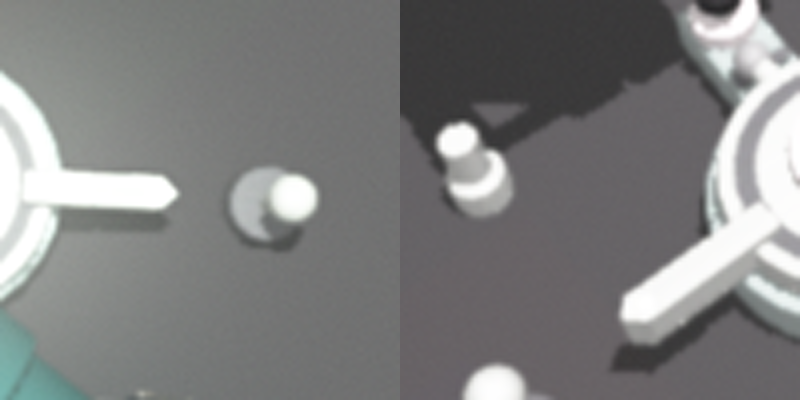

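The pointer tip is now at top pixel (350.5,194.3), and the line runs visually into the ball. I'll measure the rotation between the two pictures subpixel before pressing.

Run:
```python
from h import *
def edge(im,c0,c1,z):
    g=im.astype(float).mean(2);P=[]
    for c in range(c0,c1):
        col=g[175:196,c];lo,hi=col[:4].mean(),col.max();t=(lo+hi)/2
        i=int(np.argmax(col>t));P.append((c,175+i-1+(t-col[i-1])/(col[i]-col[i-1])))
    X=np.array([ray(p,z,"top")[:2] for p in P]); k=np.polyfit(X[:,1],X[:,0],1);return np.degrees(np.arctan2(-1,-k[0])),k
a0=cv2.imread("pics/top1.png");a1=snap("top","pics/top2.png")
for im in(a0,a1):
    a,k=edge(im,325,345,58); th=np.radians(a); y=-215.6
    # line 8 mm inside the +x edge, evaluated at ball's y
    print("edge ang",round(a,2),"centreline x at ball",np.polyval(k,y)-8/abs(np.sin(th)),"at axis",np.polyval(k,-33)-8)
# ball in the same image
g=a1.astype(float).mean(2)[185:206,370:390];m=g>200;ys,xs=np.nonzero(m);q=(370+xs.mean(),185+ys.mean());print(q,m.sum(),ray(q,66,"top"))
```

```text
edge ang -90.25 centreline x at ball 587.1618832193901 at axis 587.9649800198438
edge ang -90.78 centreline x at ball 584.5162172214627 at axis 586.99535431307
(np.float64(378.8775510204082), np.float64(194.77551020408163)) 98 [ 583.54313313 -215.57490595   66.        ]
```

Run:
```python
from h import *
p,r=pose(-90.8,14,150,1);robot.movep(p,r)
p[2]=36;robot.servo_line(p,feed=200)
p,r=pose(-90.8,2,36,1);robot.servo_line(p,feed=60)
p,r=pose(-91.35,0,36,1);robot.servo_line(p,feed=10,rotation=r)
robot.hold(.2)
p,r=pose(-91.35,14,36,1);robot.servo_line(p,feed=60)
p[2]=170;robot.servo_line(p,feed=250)
q=[464.5,-22.5,120];robot.movep(q,down(np.radians(-95)))
print(robot.observe()["t"])
q[2]=64;robot.servo_line(q,feed=120)
robot.hold(.2);f0=robot.observe()["contact_force"][2]
for z in list(range(60,40,-2)):
    q[2]=z;robot.servo_line(q,feed=15);robot.hold(.1)
    o=robot.observe();f=o["contact_force"][2]-f0;print(z,np.round(o["tcp_pos"],1),round(f,1))
    if f>14: break
robot.hold(.2)
q[2]=130;robot.servo_line(q,feed=150)
robot.movep([430,230,200],down(0.6))
print(robot.observe()["t"])
a=snap("scene","pics/sc3.png");b=snap("top","pics/top3.png")
for c in("scene","top"): print([find(n,c) for n in("pointer_tip","plunger_top","flange_center","ring_gauge","plug_gauge","gauge_block")])
k=np.hstack([cv2.resize(x,None,fx=3.2,fy=3.2,interpolation=cv2.INTER_CUBIC) for x in (b[146:266,276:396],a[170:290,127:247])])
cv2.imwrite("pics/i.png",k[:,:,::-1])
```

```text
25.2333
60 [464.5 -22.5  60. ] 0.5
58 [464.4 -22.5  57.9] -0.1
56 [464.5 -22.5  55.9] -0.6
54 [464.5 -22.5  53.9] -0.7
52 [464.5 -22.5  51.9] 0.5
50 [464.5 -22.5  49.9] 0.6
48 [464.6 -22.5  48.4] 7.5
46 [464.7 -22.5  48.1] 36.9
31.3583
[[([583.2, -155.9, 45.5], 0.77)], [([465.2, -21.3, 45.6], 0.6)], [([582.4, -24.9, 65.9], 0.95)], [([634.3, 144.1, -2.4], 0.66)], [([454.0, -159.5, 0.1], 0.63)], [([742.0, 70.4, -2.8], 0.76)]]
[[([584.0, -156.9, 45.4], 0.95)], [([470.9, -19.9, 42.8], 0.54)], [([590.7, -29.5, 68.3], 0.84)], [([634.9, 138.8, 1.3], 0.9)], [([453.9, -160.3, -3.3], 0.53)], [([581.1, -215.7, 61.9], 0.73)]]
```

View pics/i.png

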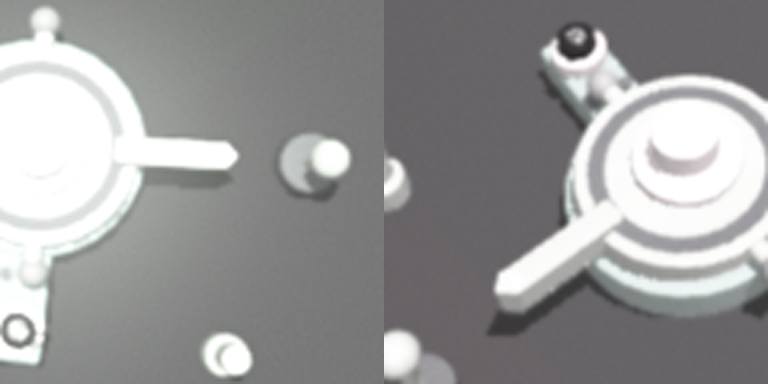

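Run:
```python
from h import *
an=lambda d:round(float(np.degrees(np.arctan2(d[1],d[0]))),2)
g=lambda u,v,z:ray((276+(u+.5)/3.2-.5,146+(v+.5)/3.2-.5),z,"top")
N=g(44,20,42);S=g(33,271,42);A=(N+S)/2;B=g(330,158,66);T=g(238,156,58)
print("axis",A,"stub ang",an(N-S)-90,"tip",an(T-A),"ball",an(B-A))
im=cv2.imread("pics/top3.png").astype(float).mean(2);P=[]
for c in range(325,345):
    col=im[175:196,c];t=(col[:4].mean()+col.max())/2;i=int(np.argmax(col>t));P.append(ray((c,174+i+(t-col[i-1])/(col[i]-col[i-1])),58,"top")[:2])
P=np.array(P);k=np.polyfit(P[:,1],P[:,0],1);print("edge slope deg",-90-np.degrees(np.arctan(k[0])),"x at ball",np.polyval(k,-215.6)-8)
```

```text
axis [587.78171281 -32.80189277  42.        ] stub ang -91.15 tip -92.11 ball -91.49
edge slope deg -92.04086219667029 x at ball 581.9272495352227
```

```bash
python3 -c "
from h import *
print(robot.observe()['t']);robot.job_done()"
```

```text
32.0583
the job is handed in; nothing more can be done
```

I turned the rotary table until its pointer aimed at the reference ball, then pressed the lock plunger down. I moved clear and handed the job in at about 32 s of the 58 s allowed. I pushed with the shut fingertips on the side of the pointer arm: one long push and then small nudges, the first part of the original push and two after a closer look.

- **Pointer:** the ball lies at about −91.4°. My last three estimates of the pointer were −91.15° (stub balls), −92.1° (tip) and −92.0° (pointer edge). They disagree by about 1°, but all are within 0.7° of the ball. All three used only the top camera; I did not repeat the angle measurement in the scene camera after the last nudge.
- **Plunger:** the fingertip stopped hard at height 48.1 mm with about 37 N on the fingertips, which matches fully down at 48 mm. The networks also placed its top about 10 mm lower than before. I did not see the 4 N friction on the way down, probably because I read the force only after each pause.
- **Everything else:** the flanged part is still standing in the middle of the table. The ring and plug gauges were found within about 5 mm of where they started. The gauge block was found in place by the scene camera only; the top camera's network mistook the reference ball for it.

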